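Shut the customer's ring box

TASK

Three identical ring boxes stand on the counter beside the work mat, two of them with the lid standing open a little. The customer has settled on the open one that has the little round dish standing right in front of it: with the fingertips, press that box's lid down slowly and gently until it is fully shut, then take the hand away. Do not pick the box up or shove it along the counter, and leave the other two boxes (the other open one stays open) and the dish untouched.

Things in the scene. Friction and masses are not known exactly. Their poses are not given: they have to be found in the camera images.
- chosen_box: the open ring box behind the dish, to be shut: brown, 52 mm square, 45 mm high when shut, loose, about 0.3 kg (weighted foot). Origin: centre of its underside; z up; front (round clasp) to its -x; hinge along its y at x = +27, z = 27 mm. Solid base to z = 26 mm, above it the lid, its flat top at z = 45 mm when shut. Which of the three places varies; turned up to 0.25 rad from facing the robot
- chosen_box_lid (a joint): lid angle of that box in rad: 0 is fully shut, larger is more open; it starts at 0.3 to 0.5, the front top edge of the lid 60 to 69 mm above the counter. A slightly stiff hinge: the lid stays where it is left. The smooth top (friction about 0.3) yields to 1 to 3 N pressed slowly straight down above the middle of the box; pushing on the lid's front face does not shut it. Shut, it is rigid
- display_box: the other open ring box, of the same make and size, to be left alone and open; same origin and axes
- display_box_lid (a joint): lid angle of the other open box in rad, 0 shut; starts at 0.35 to 0.55 and should stay so
- shut_box: the third ring box of the same make and size, its lid down, to be left alone; same origin and axes. The boxes' centres are at least 85 mm apart
- glass_dish: small round pale dish, 82 mm across and 22 mm high, loose, standing 85 to 95 mm in front of the chosen box (centre to centre); origin: centre of its underside; to be left alone
Things that resemble listed ones, but are neither listed nor needed, are in the scene too. Leave any red or turquoise look-alike of the chosen_box alone.

How it is judged:
By the outcome, as a careful person would: the job done as asked, in the order asked, and still so for the second after the job is handed in, with the robot touching nothing.
It also fails if it takes over 40 s, if anything falls off the work surface, if the arm or the gripper's body presses on something with over 40 N, if the wrist force passes 120 N, or if a joint passes its speed limit or range.

ROBOT

A 7-joint arm with a two-finger parallel gripper is mounted at the origin on a cart in front of the work surface, level with it; the furniture and walls round the work are solid. World frame = base frame: x ahead of the robot, y to its left, z up, the work surface at z = 0. Lengths are in m, angles in rad, forces in N, time in s.
With the tool pointing down it reaches from about 0.4 to 0.75 m from the base axis. Payload 19.5 kg.
Tool frame: the origin (TCP) lies between the finger pads; the fingertips stand 8 mm ahead of it and the grasp point (between the pads) lies 11 mm behind it; z points along the fingers, y is the line along which they close (so a half turn about z gives the same grasp; the last joint's range is limited). The gripper opens to 85 mm and grips with 20 to 120 N. Pads are 22 mm wide; open, the fingers measure 114 mm over their backs; the gripper's body (76 mm by 85 mm) begins 54 mm behind the grasp point. The pads swing forward as they close: fully open they stand 13 mm farther back than shut.
Start: joints at [-1.309, 0.707, -0.028, 1.485, 0.022, 0.951, -0.075], TCP at [0.172, 0.549, 0.239] pointing down, gripper open.
Joint ranges: [-2.71, 2.71], [-0.32, 2.16], [-1.57, 1.52], [0, 2.45], [-1.46, 4.6], [0, 2.02], [-2.83, 2.83]. Speed limits (rad/s): [1.89, 1.89, 2.57, 2.57, 3.01, 3.01, 3.01].

INTERFACE

Orientations are given as a unit quaternion [w, x, y, z].
In Python, from rig import r gives the robot as it stands. The module is installed in compiled form; this text tells all that it offers. Calls block until the motion is done:
- r.move_pose(position, orientation): joint-space move of the TCP to a pose.
- r.line_to(position, v=0.15, rot=None, guard=None): straight line of the TCP; rot=None keeps the orientation; v is the mean speed in m/s. With guard (N) it stops when the force on the tool has changed by that much, and returns True; else False.
- r.goto_joints(angles): joint-space move.
- r.gripper_open() and r.close(grip_force=None): open the fingers fully, or close them until they stop; grip_force is the grip in N (None keeps the last).
- r.wait(seconds).
- r.inverse_kinematics(position, orientation): joint angles nearest the present ones, or None.
- r.get_obs(): the state.
- r.get_image(name): name is "scene" or "top" or "wrist"; returns the picture (480x640x3 uint8, blue, green, red); there is no depth.
- r.get_calibration(name): a dict with "fov_y" (degrees; the focal length in pixels is half the picture's height over the tangent of half this angle, whatever the lens; pixels are square), "cx", "cy" (the principal point, pixels), "k1" (the pictures are not rectified: a ray, as slopes to the right and down, at radius r is drawn at 1 + k1 r^2 times it, then the intrinsics apply), "rvec" (rotation vector, rad) and "tvec" (3), from world to camera coordinates, as OpenCV has them. Camera axes: x right, y down, z forward; pixel columns grow to the right and rows downward; lengths in m; the calibration is good to about 2 mm. A picture is of the moment at which its call begins: read the wrist's pose just before it. get_calibration takes no time and is no camera call; for the wrist camera it gives the pose at the moment of the call.
A pose or a line that the arm cannot do raises r.Unreachable and nothing moves.
- r.job_done(): hands the job in; it is judged then, once.
Trained networks look in the newest picture that a camera, given by its name, has taken for a name from the list of things; names that differ only in an ending like _2 or _b are one class to them, and where a whole thing is asked for, a point or a joint stands for the part that bears it (a point fixed in the world has none). Each returns a list of dicts, best first, with "p" (0 to 1); they miss things now and then, are a little off and sometimes report something else, mostly with a low value. They report only what shows in the picture. A call takes as long as a camera call. They do not tell look-alikes from the thing itself.
- r.boxes_of(target, camera): "position" ([column, row] in pixels, amid what is visible of it).
- r.landmark_of(target, camera): "position" ([column, row] in pixels: a listed point, or the origin of a listed thing).
The state is a dict: "time_s": time; "joints": joint angles; "dq": joint speeds; "joint_efforts": joint torques, N m; "tcp_pos": TCP position; "eef_rot": TCP orientation; "ft_force": force on the tool from outside, world axes, zero at the start; "ft_torque": the same for the moment, N m; "finger_gap": finger opening in m; "finger_force": force on a finger pad.
Only numpy, scipy, OpenCV 4.12 (cv2) and the standard library are available. Lean on these libraries where they do the work, as an engineer would, in place of code of your own. Each camera call takes 0.05 s, during which the arm holds its last target. There are 200 camera calls.

## Working session

There is one attempt and no reset: what is moved stays moved. The work goes in short steps, each a Python script; the robot and the scene stay as the last script left them, time stands still between calls to the robot, and variables do not carry over. Pictures are saved under pics/ and viewed, at most 10 in all, crops included, and the job is handed in when it is done.

```bash
mkdir -p pics; cat > h.py <<'E'
import numpy as np, cv2
from rig import r
def K(c):
    f=240/np.tan(np.radians(c["fov_y"])/2); return np.array([[f,0,c["cx"]],[0,f,c["cy"]],[0,0,1]]),np.array([c["k1"],0,0,0,0.])
def ray(c,px):
    k,d=K(c); u=cv2.undistortPoints(np.array([[px]],float),k,d)[0,0]
    R=cv2.Rodrigues(np.array(c["rvec"],float))[0]; t=np.array(c["tvec"],float).ravel()
    return -R.T@t, R.T@np.array([u[0],u[1],1])
def at_z(c,px,z):
    o,v=ray(c,px); return o+v*(z-o[2])/v[2]
def proj(c,P):
    k,d=K(c); return cv2.projectPoints(np.array(P,float).reshape(-1,3),np.array(c["rvec"],float),np.array(c["tvec"],float),k,d)[0][:,0]
E
python3 - <<'E'
from h import *
for n in ["top","scene"]:
    im=r.get_image(n); cv2.imwrite(f"pics/{n}0.png",im); c=r.get_calibration(n); print(n,ray(c,[320,240]))
    for t in ["chosen_box","chosen_box_lid","glass_dish"]:
        for m in (r.boxes_of,r.landmark_of):
            print(t,m.__name__)
            for q in m(t,n): print("  ",np.round(q["position"],1),round(q["p"],2),np.round(at_z(c,q["position"],0 if m==r.landmark_of else .025),3))
print(r.get_obs()["eef_rot"],r.get_obs()["time_s"])
E
```

```text
top (array([0.34670295, 0.04349912, 1.10257665]), array([ 0.16708754, -0.0180998 , -0.9857765 ]))
chosen_box call
   [429.4 227.6] 0.89 [ 0.556 -0.225  0.025]
   [478.5 220.1] 0.77 [ 0.573 -0.34   0.025]
   [479.4 267.9] 0.7 [ 0.463 -0.335  0.025]
chosen_box call
   [474.9 220.3] 0.83 [ 0.578 -0.341  0.   ]
   [477.2 269.1] 0.64 [ 0.463 -0.339  0.   ]
   [426.2 232.8] 0.63 [ 0.549 -0.223  0.   ]
chosen_box_lid call
   [429.6 226.6] 0.87 [ 0.558 -0.226  0.025]
   [481.  214.4] 0.69 [ 0.586 -0.347  0.025]
chosen_box_lid callTraceback (most recent call last):
  File "<stdin>", line 7, in <module>
ValueError: it knows: chosen_box, display_box, glass_dish, shut_box
```

```bash
python3 - <<'E'
from h import *
im=r.get_image("top"); cv2.imwrite("pics/topc.png",cv2.resize(im[150:330,350:590],None,fx=3.3,fy=3.3,interpolation=cv2.INTER_CUBIC))
for n in ["scene"]:
    im=r.get_image(n); cv2.imwrite(f"pics/{n}0.png",im); c=r.get_calibration(n); print(n,ray(c,[320,240]))
    for t in ["chosen_box","glass_dish"]:
        for m,z in ((r.boxes_of,.025),(r.landmark_of,0)):
            print(t,z)
            for q in m(t,n): print("  ",np.round(q["position"],1),round(q["p"],2),np.round(at_z(c,q["position"],z),3))
c=r.get_calibration("top");r.get_image("top")
for q in r.landmark_of("glass_dish","top"): print("top dish",np.round(q["position"],1),round(q["p"],2),np.round(at_z(c,q["position"],0),3))
print(r.get_obs()["eef_rot"],r.get_obs()["time_s"])
E
```

```text
scene (array([-0.12391378, -1.17382811,  0.88650411]), array([ 0.41112765,  0.75780698, -0.50669413]))
chosen_box 0.025
   [370.8 337.8] 0.75 [ 0.469 -0.334  0.025]
   [372.9 299.3] 0.73 [ 0.554 -0.21   0.025]
   [410.7 328.5] 0.58 [ 0.571 -0.35   0.025]
chosen_box 0
   [368.1 343.9] 0.79 [ 0.468 -0.326  0.   ]
   [372.1 309.1] 0.71 [ 0.549 -0.217  0.   ]
   [411.6 334.2] 0.68 [ 0.58  -0.345  0.   ]
   [291.3 231.6] 0.37 [0.539 0.24  0.   ]
glass_dish 0.025
   [339.  308.5] 0.77 [ 0.458 -0.203  0.025]
   [289.9 228.1] 0.65 [0.526 0.222 0.025]
glass_dish 0
   [340.5 312.8] 0.89 [ 0.47  -0.193  0.   ]
top dish [420.4 269.1] 0.92 [ 0.464 -0.206  0.   ]
[-3.02398001e-05  1.51326874e-01  9.88483774e-01 -6.61497064e-05] 0.6
```

View pics/topc.png

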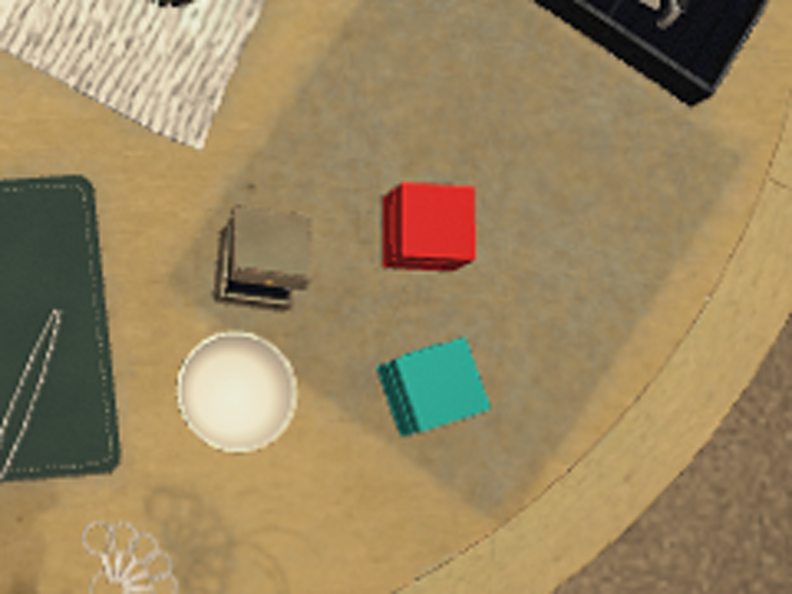

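View pics/scene0.png

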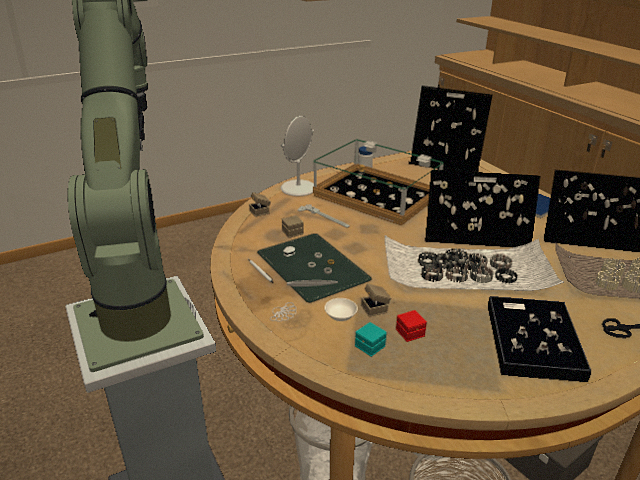

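The chosen box is the open brown one at scene (375,300) / top (429,228), with the dish at scene (340,308) right in front of it.

Things it could be confused with:
- the other open brown box, scene (260,203)
- the shut brown box, scene (292,226)
- the red look-alike, scene (411,327)
- the turquoise look-alike, scene (370,338)

The top crop confirms the choice: the lid is ajar and the yaw is about -0.2. Next I'll check obstacles on the way and take a close wrist view.

```bash
python3 - <<'E'
from h import *
c=r.get_calibration("scene"); print("mirror base",at_z(c,[297,188],0),"case corner",at_z(c,[402,222],0), at_z(c,[316,183],0))
def q(y): return [0,float(np.cos(y/2)),float(np.sin(y/2)),0]
o=r.get_obs(); p=o["tcp_pos"]
r.line_to([p[0],p[1],0.36],v=0.2)
Q=q(np.pi-0.18)
r.move_pose([0.50,-0.215,0.36],Q)
r.line_to([0.50,-0.215,0.24],v=0.2)
c=r.get_calibration("wrist"); im=r.get_image("wrist"); cv2.imwrite("pics/w0.png",im)
print(proj(c,[[.549,-.22,0],[.549,-.22,.045],[.464,-.206,0]]))
for t in ["chosen_box","glass_dish"]:
    for d in r.landmark_of(t,"wrist"): print(t,np.round(d["position"],1),round(d["p"],2),np.round(at_z(c,d["position"],0),3))
o=r.get_obs();print(o["time_s"],o["tcp_pos"],o["ft_force"])
E
```

```text
mirror base [0.69742555 0.52041321 0.        ] case corner [0.88841475 0.13176543 0.        ] [0.77940682 0.52729474 0.        ]
[[320.75409664 248.78914321]
 [321.14973242 261.66263159]
 [319.79264508 175.71389087]]
chosen_box [226.3 286.1] 0.92 [ 0.576 -0.344  0.   ]
chosen_box [207.  197.2] 0.7 [ 0.465 -0.338  0.   ]
chosen_box [321.  252.7] 0.57 [ 0.554 -0.221  0.   ]
glass_dish [323.6 176.4] 0.89 [ 0.466 -0.202  0.   ]
5.1667 [ 0.50036863 -0.21513864  0.24105335] [0.52216827 0.4230117  0.13660481]
```

View pics/w0.png

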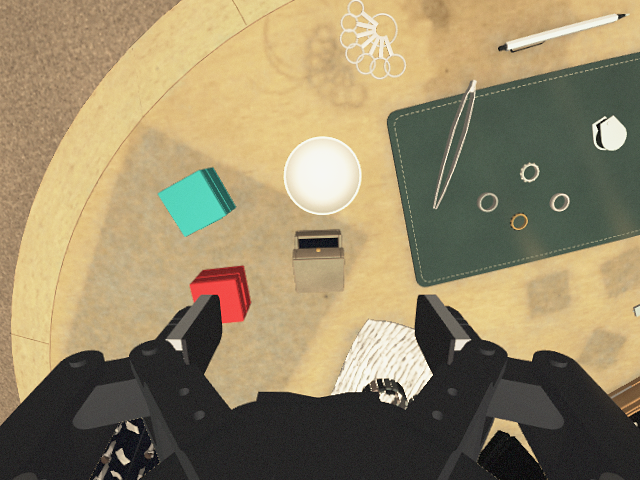

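The wrist view shows the chosen box at about (319,260) with its lid ajar and the dish at (323,176); both match the projections. I'll overlay a wireframe on it to pin down the pose.

```bash
python3 - <<'E'
from h import *
c=r.get_calibration("wrist"); im=cv2.imread("pics/w0.png")
s=5; x0,y0=250,205
big=cv2.resize(im[y0:y0+110,x0:x0+140],None,fx=s,fy=s,interpolation=cv2.INTER_CUBIC)
def W(P,x,y,a):
    P=np.array(P,float); return np.c_[x+P[:,0]*np.cos(a)-P[:,1]*np.sin(a), y+P[:,0]*np.sin(a)+P[:,1]*np.cos(a),P[:,2]]
th=.4; h=.026
sq=lambda z:[[-h,-h,z],[-h,h,z],[h,h,z],[h,-h,z]]
lid=np.array(sq(.045)); d=lid-[.027,0,.027]; l=np.c_[d[:,0]*np.cos(th)+d[:,2]*np.sin(th)+.027,d[:,1],d[:,2]*np.cos(th)-d[:,0]*np.sin(th)+.027]
for P,col in ((sq(0),(255,0,0)),(sq(.026),(0,255,0)),(l,(0,0,255))):
    uv=((proj(c,W(P,.552,-.221,-.18))-[x0,y0]+.5)*s).astype(int); cv2.polylines(big,[uv.reshape(-1,1,2)],True,col,1)
cv2.imwrite("pics/ov.png",big)
E
```

```text
(no output)
```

View pics/ov.png

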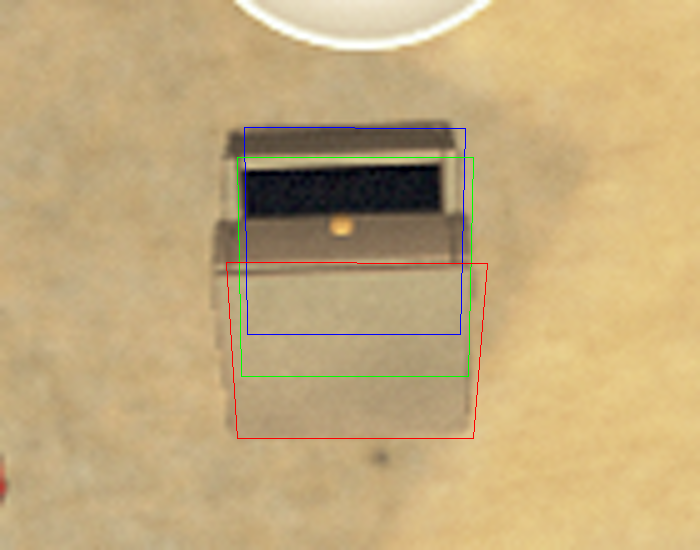

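The overlay shows the box about 2.8 mm to the left of the model, which gives a centre of (0.552,-0.2237) and a yaw of about -0.145. The lid is at about 0.4 rad. Closing the fingers and pressing.

```bash
python3 - <<'E'
from h import *
def q(y): return [0,float(np.cos(y/2)),float(np.sin(y/2)),0]
x,y=.552,-.2237; Q=q(np.pi-.145)
r.close(20)
r.move_pose([x,y,.20],Q); r.line_to([x,y,.092],v=.08); r.wait(.3)
def st(t): o=r.get_obs(); print(t,round(o["time_s"],2),np.round(o["tcp_pos"],4),np.round(o["ft_force"],2),round(o["finger_gap"],4))
st("above")
for z in np.arange(.084,.049,-.004):
    g=r.line_to([x,y,float(z)],v=.012,guard=6); st(g)
    if g: break
E
```

```text
above 8.1 [ 0.5521 -0.2237  0.0921] [ 0.08  0.27 -0.19] 0.0005
False 8.92 [ 0.552  -0.2237  0.0841] [ 0.77 -0.35 -0.05] 0.0001
False 9.4 [ 0.552  -0.2237  0.08  ] [ 0.88 -0.07 -0.17] 0.0001
False 9.88 [ 0.552  -0.2237  0.076 ] [ 0.34  0.51 -0.1 ] 0.0001
False 10.37 [ 0.552  -0.2237  0.072 ] [ 0.37  0.67 -0.44] -0.0
False 10.85 [ 0.5519 -0.2237  0.0679] [-0.69  0.57  0.71] -0.0001
False 11.33 [ 0.552  -0.2237  0.0639] [-0.34  0.3   0.3 ] 0.0
False 11.82 [ 0.552  -0.2237  0.0599] [ 0.27 -0.13  0.41] 0.0006
False 12.3 [ 0.552  -0.2237  0.056 ] [ 0.36  0.13 -0.16] -0.0002
True 12.62 [ 0.552  -0.2238  0.0532] [-1.85  1.82  8.48] 0.0001
```

```bash
python3 - <<'E'
from h import *
x,y=.552,-.2237
print(r.line_to([x,y,.0518],v=.004,guard=7)); o=r.get_obs(); print(o["tcp_pos"],o["ft_force"])
r.wait(.3)
r.line_to([x,y,.08],v=.03); r.line_to([x,y,.24],v=.12)
r.gripper_open(); r.move_pose([.50,-.215,.24],[0,float(np.cos((np.pi-.18)/2)),float(np.sin((np.pi-.18)/2)),0])
im=r.get_image("wrist"); a=cv2.imread("pics/w0.png"); 
f=lambda i:cv2.resize(i[120:320,180:380],None,fx=2,fy=2,interpolation=cv2.INTER_CUBIC)
cv2.imwrite("pics/after.png",np.hstack([f(a),f(im)])); print(r.get_obs()["time_s"])
E
```

```text
True
[ 0.55200745 -0.22373082  0.05309859] [-2.10803459  0.69127575 10.87310457]
16.8417
```

View pics/after.png

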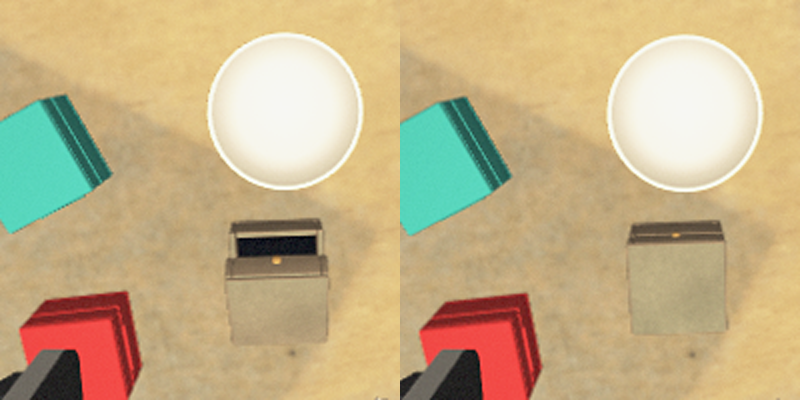

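The after picture (right half) shows the lid fully shut at about (677,275), with the box, dish and look-alikes where they were. The hand is clear, so I'll hand it in.

```bash
python3 -c "
from rig import r
print(r.job_done())"
```

```text
the job is handed in; nothing more can be done
None
```

The chosen box's lid is pressed fully shut and the hand withdrawn; the final picture shows the box, dish and look-alikes unmoved, and the arm never went near the other two boxes.

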